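Shut the marked gas valve under the sliding lid

ROBOT

A 7-joint arm with a two-finger parallel gripper is mounted at the origin on a cart in front of the work surface, level with it; the furniture and walls round the work are solid. World frame = base frame: x ahead of the robot, y to its left, z up, the work surface at z = 0. Lengths are in m, angles in rad, forces in N, time in s.
With the tool pointing down it reaches from about 0.4 to 0.875 m from the base axis. Payload 19.3 kg.
Tool frame: the origin (TCP) lies on the front face of the gripper's body, between the roots of the fingers; the fingertips stand 73 mm ahead of it and the grasp point (between the pads) lies 54 mm ahead of it; z points along the fingers, y is the direction in which the jaws open and shut (so a half turn about z gives the same grasp; the last joint's range is limited). The gripper opens to 85 mm and grips with 20 to 120 N. Pads are 22 mm wide; open, the fingers measure 114 mm over their backs; the gripper's body (76 mm by 85 mm) begins 54 mm behind the grasp point. The pads swing forward as they close: fully open they stand 13 mm farther back than shut.
Start: joints at [1.081, 0.521, -0.036, 1.599, 0.021, 1.021, -0.113], TCP at [0.255, -0.571, 0.304] pointing down, gripper open.
Joint ranges: [-2.91, 2.91], [-0.3, 2.13], [-1.5, 1.42], [0.17, 2.43], [-1.26, 4.41], [0.16, 1.93], [-2.52, 2.52]. Speed limits (rad/s): [1.89, 1.89, 2.39, 2.39, 3.01, 3.01, 3.01].

INTERFACE

Orientations are given as [roll, pitch, yaw] about the fixed x, y, z axes, in that order (R = Rz(yaw) Ry(pitch) Rx(roll)).
In Python, from workcell import bot gives the robot as it stands.
- The arm moves only by the shell command python3 -m crank 'ROWS' [OPENING] [FORCE]. ROWS is a JSON object of lists of equal length, an entry for each row: "travel": the shift along the world's x, y, z in cm, a list of three; "rot": the turn, a rotation vector about the world's x, y, z in degrees, a list of three. A call has 1 to 8 rows; each row is the pose to reach, as a shift and turn from the pose commanded when the call began; what a row does not reach only later rows make up. A row lasts 1/10 s, in which the tool goes at most 50 mm and 8.59 degrees, less where a joint would pass 70% of its speed; a pose out of reach is approached as far as the arm can. A call with a gripper value outside its range is refused whole. OPENING is the opening, from -1 (shut) to 1 (fully open), so that 0 is half open, set as the call begins (- or left out, the last holds). The fingers move at their own pace and stop on an object; FORCE is the grip in N (left out, the last holds). Time passes only in rows, so rows that repeat a pose let the fingers close. It gives the time, the measured TCP pose, the force and the opening at its end, in the units of the state.
- bot.observe(): the state, without advancing time (a new reading comes with each control period).
- bot.grab_frame(name): name is "side" or "top" or "wrist"; returns the picture (420x560x3 uint8, red, green, blue); there is no depth.
- bot.camera_model(name): a dict with "fx", "fy", "cx", "cy" (pixels), "k1" (the pictures are not rectified: a ray, as slopes to the right and down, at radius r is drawn at 1 + k1 r^2 times it, then the intrinsics apply), "R" (3x3) and "t" (3): a world point X has camera coordinates R X + t. Camera axes: x right, y down, z forward; pixel columns grow to the right and rows downward; lengths in m; the calibration is good to about 2 mm. A picture is of the moment at which its call begins: read the wrist's pose just before it. camera_model takes no time and is no camera call; for the wrist camera it gives the pose at the moment of the call.
- bot.job_done(): hands the job in, once; it reports no verdict.
Trained networks look in the newest picture that a camera, given by its name, has taken for a name from the list of things; names that differ only in an ending like _2 or _b are one class to them, and where a whole thing is asked for, a point or a joint stands for the part that bears it (a point fixed in the world has none). Each returns a list of dicts, best first, with "conf" (0 to 1); they miss things now and then, are a little off and sometimes report something else, mostly with a low value. They report only what shows in the picture. A call takes as long as a camera call.
- bot.silhouettes(camera, thing): "pixels" (420x560 bool, what is visible of it) and "box" ([centre column, centre row, width, height] in pixels, round what is visible of it).
The state is a dict: "clock": time; "qpos": joint angles; "qd": joint speeds; "joint_efforts": joint torques, N m; "position": TCP position; "tool_rot": TCP orientation; "force": force on the tool from outside, world axes, zero at the start; "moment": the same for the moment, N m; "grip_width": finger opening in m.
Only numpy, scipy, OpenCV 4.12 (cv2) and the standard library are available. Lean on these libraries where they do the work, as an engineer would, in place of code of your own. Each camera call takes 0.05 s, during which the arm holds its last target.

TASK

With the fingertips only, push the yellow lid of the grey gas box to the left, all the way to its stop, so that the two valve levers below are uncovered. Then push the red lever (the one with the white band) clockwise as seen from above until it is fully shut, across its brass pipe. Leave the grey lever open as it was, do not pinch the red lever or grip or lift anything, and leave the other things on the bench where they are.

Things in the scene. Friction and masses are not known exactly. Their poses are not given: they have to be found in the camera images.
- gas_box: Fixed grey metal box, 170 mm deep (its x) x 510 mm long (y) x 85 mm high; origin at the centre of its underside on the bench; x points away from the robot, y left, z up, turned by up to 0.12 rad. Open well on the right, closed deck at 85 mm on the left (y 0 to 255 mm), where the lid parks. Aluminium rails along front and rear edges (x = +-78 mm) rise 9 mm above the rim.
- well_mouth (a point): Centre of the open mouth of the well, at rim height (85 mm above the bench), below the lid. Inside, the well measures 130 mm (box x) x 230 mm (box y), floor 10 mm above the bench. The two valves stand in it at box y = -80 and -180 mm; which one is red and which is grey changes.
- box_lid (a joint): Slide of the yellow lid along the box's +y (left), m: 0 = shut over the well, 0.245 = fully aside at its stop; starts 0 to 0.03. Solid plate 140 (x) x 245 (y) x 22 mm, captive in the rails, underside 86 mm and top 108 mm above the bench; shut, it spans box y -240 to +5 mm. Friction 2 N plus a light drag; it stays where it is left. A black arrow on top points left.
- lid_push (a point): Centre of the lid's right-hand (-y) end face, a flat upright face 140 mm wide and 22 mm high, 97 mm above the bench; it moves with the lid. Push it along the box's +y.
- valve_red: Fixed brass ball valve with the red lever, standing in the well; origin below the middle of its pipe, on the well's floor (10 mm above the bench), at box x = 0; axes as the box's. Its pipe runs along box x, out through the front of the box. The lever's upright turning axis is at x = +30 mm, y = 0 of this body.
- red_lever (a joint): Red lever's angle about its upright axis, rad: 0 = open (points along the pipe to the box's -x, towards the robot), pi/2 = 1.571 = shut at its stop (points to the box's +y, left); grows clockwise seen from above. Starts 0 to 0.3. Friction 0.08 N m (about 2 N near the end); it stays where it is left.
- red_tip (a point): Middle of the outer end of the red lever, at the height of its top (76 mm above the bench), 58 mm from the turning axis. The lever is an upright flat bar 14 mm wide and 20 mm high (56 to 76 mm above the bench; the valve body below reaches up to 47 mm), with a red sleeve and a white band. Round its axis is a hub of 12 mm radius.
- red_flank (a point): Point to push on: the outer face of the red sleeve on the lever flank that faces -y (right) when open and -x (the robot) when shut; 42 mm from the turning axis, 7 mm off the lever's midline, 66 mm above the bench. Pressing this flank and the opposite one at once counts as pinching.
- grey_lever (a joint): Angle of the other lever (same valve and size, plain grey sleeve, no band), 0 = open, grows clockwise; starts between 0 and 0.3; it must stay as it is.
- grey_tip (a point): Outer end of the grey lever, at the height of its top, 58 mm from its turning axis.
- stopper0: tan rubber stopper, 37 mm wide, 28 mm high, right of the box; bystander, loose; origin at its underside
- stopper1: dark red rubber stopper, 29 mm wide, 22 mm high, right of the box; bystander, loose; origin at its underside
- dropper_bottle2: green dropper bottle with red teat, 38 mm wide, 109 mm high, behind the box on the left; bystander, loose; origin at its underside
- timer: white countdown timer, 55x66x20 mm, with a wide blue key, right of the box; bystander, loose; origin at its underside
- jar_1: brown bottle with black cap, 68 mm wide, 144 mm high, behind the box on the left; bystander, loose; origin at its underside
- flask_small: small stoppered glass flask, 54 mm wide, 103 mm high, behind the box on the left; bystander, loose; origin at its underside

How it is judged:
By the outcome, as a careful person would: the job done as asked, in the order asked, and still so for the second after the job is handed in, with the robot touching nothing.
It also fails if it takes over 43 s, if anything falls off the work surface, if the arm or the gripper's body presses on something with over 40 N, if the wrist force passes 120 N, or if a joint passes its speed limit or range.

## Working session

There is one attempt and no reset: what is moved stays moved. The work goes in short steps, Python scripts to look and compute and a shell command to move; the robot and the scene stay as the last step left them, time stands still between calls to the robot, and variables do not carry over. Pictures are saved under pics/ and viewed, and the job is handed in when it is done.

```bash
ls; mkdir -p pics
python3 - <<'E'
from workcell import bot
import cv2
s=bot.observe(); print(s)
for n in ("side","top"):
    f=bot.grab_frame(n); cv2.imwrite(f"pics/{n}0.png",f[:,:,::-1])
    m=bot.camera_model(n); print(n,m)
E
```

```text
pics
{'clock': 0.0, 'qpos': array([ 1.0808028 ,  0.52202682, -0.03630285,  1.59998177,  0.02123152,
        1.02113315, -0.1128124 ]), 'qd': array([-6.28840111e-05,  3.37048179e-04,  1.32850844e-03, -3.23840673e-05,
       -7.78698926e-04, -8.54660945e-04,  5.87474800e-04]), 'joint_efforts': array([-8.62506090e-05, -9.27110267e+01,  1.97966538e+00, -3.69931984e+01,
        1.78906659e-02,  8.21326015e-03,  6.98983672e-05]), 'position': array([ 0.25458229, -0.5705233 ,  0.30332739]), 'tool_rot': array([-3.14043549e+00,  1.22888001e-04,  4.19765948e-01]), 'force': array([-0.10774527, -0.21271882, -0.4875962 ]), 'moment': array([-0.03582208,  0.02517007, -0.02588448]), 'grip_width': 0.08526350974830288}
side {'fx': 531.8440201998003, 'fy': 531.8440201998003, 'cx': 280.20180196149005, 'cy': 203.88280720774137, 'k1': -0.03463287376271995, 'R': array([[ 0.96517641, -0.26123134, -0.0138814 ],
       [-0.18042412, -0.62631617, -0.75840306],
       [ 0.1894245 ,  0.73449727, -0.65163802]]), 't': array([-0.62128936,  0.06417686,  1.33551405])}
top {'fx': 395.57446395398125, 'fy': 395.57446395398125, 'cx': 282.0265314073493, 'cy': 207.60121609167618, 'k1': -0.1078779436294325, 'R': array([[ 0.00129468, -0.99964369,  0.02666116],
       [-0.99287236, -0.00446236, -0.11909894],
       [ 0.11917548, -0.02631694, -0.99252437]]), 't': array([-0.21154417,  0.59017599,  0.99256162])}
```

View pics/side0.png

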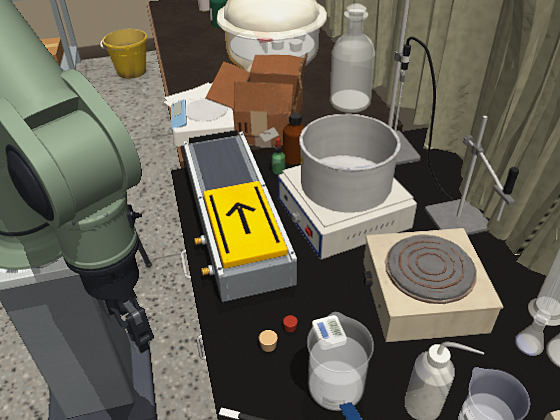

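View pics/top0.png

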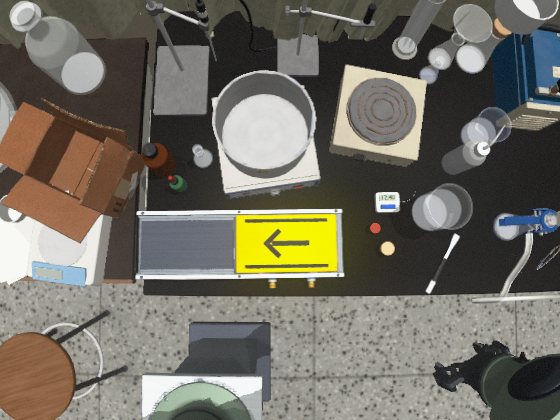

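```bash
cat > h.py <<'E'
import numpy as np, cv2
from workcell import bot
def unproj(m,uv,z):
    K=np.array([[m['fx'],0,m['cx']],[0,m['fy'],m['cy']],[0,0,1]])
    d=np.array([m['k1'],0,0,0,0])
    p=cv2.undistortPoints(np.array(uv,float).reshape(-1,1,2),K,d).reshape(-1,2)
    R=np.array(m['R']);t=np.array(m['t']);C=-R.T@t
    out=[]
    for a in p:
        r=R.T@np.array([a[0],a[1],1]); out.append(C+r*(z-C[2])/r[2])
    return np.array(out)
def proj(m,X):
    K=np.array([[m['fx'],0,m['cx']],[0,m['fy'],m['cy']],[0,0,1]])
    return cv2.projectPoints(np.array(X,float).reshape(-1,1,3),cv2.Rodrigues(np.array(m['R']))[0],np.array(m['t'],float),K,np.array([m['k1'],0,0,0,0.]))[0].reshape(-1,2)
def save(name,f,crop=None,s=1):
    if crop: f=f[crop[1]:crop[3],crop[0]:crop[2]]
    cv2.imwrite(name,cv2.resize(f,None,fx=s,fy=s,interpolation=cv2.INTER_CUBIC)[:,:,::-1])
E
python3 - <<'E'
from h import *
for c in("top","side"):
  for th in("box_lid","gas_box"):
    for d in bot.silhouettes(c,th)[:2]:
        p=d["pixels"].astype('uint8'); cs=max(cv2.findContours(p,0,2)[0],key=cv2.contourArea)
        print(c,th,d["conf"],d["box"],cv2.minAreaRect(cs), cv2.approxPolyDP(cs,6,True).reshape(-1,2).tolist())
        if th=="box_lid" :
            print(unproj(bot.camera_model(c),cv2.boxPoints(cv2.minAreaRect(cs)),.108))
E
```

```text
top box_lid 0.71 [286.3, 243.4, 102.0, 57.8] ((285.5418701171875, 242.92523193359375), (58.15132522583008, 100.6917495727539), 88.31531524658203) [[237, 216], [238, 272], [335, 270], [333, 215]]
[[ 0.56302322 -0.09272423  0.108     ]
 [ 0.5712364  -0.33719489  0.108     ]
 [ 0.43078518 -0.33961358  0.108     ]
 [ 0.4238046  -0.09863736  0.108     ]]
top gas_box 0.7 [239.0, 244.7, 213.0, 73.9] ((238.28402709960938, 243.71156311035156), (70.24986267089844, 208.99391174316406), 89.56263732910156) [[340, 210], [137, 211], [135, 279], [342, 276]]
side box_lid 0.74 [245.9, 225.2, 85.5, 83.9] ((245.42990112304688, 222.24473571777344), (83.06440734863281, 66.53850555419922), 74.64986419677734) [[258, 182], [204, 192], [224, 267], [287, 252]]
[[ 0.42487299 -0.10151151  0.108     ]
 [ 0.58917898 -0.0771668   0.108     ]
 [ 0.56662073 -0.35693429  0.108     ]
 [ 0.42829043 -0.36888862  0.108     ]]
side gas_box 0.85 [238.6, 214.7, 116.6, 170.8] ((240.8265838623047, 211.17825317382812), (168.9175262451172, 83.22195434570312), 75.17352294921875) [[236, 130], [183, 145], [222, 300], [296, 283], [287, 234]]
```

The top view shows the lid at columns 235–340, rows 213–273, nearly shut, with two brass stubs at the front at (273,284) and (311,284). The stoppers and timer sit to the right at (388,248), (375,228) and (387,202). Next I'll refine the box pose.

Run:
```python
from h import *
f=cv2.imread('pics/top0.png')[:,:,::-1]; m=bot.camera_model("top")
hsv=cv2.cvtColor(np.ascontiguousarray(f),cv2.COLOR_RGB2HSV)
y=cv2.inRange(hsv,(20,150,120),(35,255,255)); y=cv2.morphologyEx(y,cv2.MORPH_CLOSE,np.ones((9,9)))
cs=max(cv2.findContours(y,0,2)[0],key=cv2.contourArea); r=cv2.minAreaRect(cs)
print(r, cv2.approxPolyDP(cs,4,True).reshape(-1,2).tolist())
P=unproj(m,cs.reshape(-1,2),.108)
r=cv2.minAreaRect((P[:,:2]*1000).astype('float32'));print(r,cv2.boxPoints(r))
save('pics/topc.png',f,(125,195,355,295),3.4)
```

```text
((286.0, 243.0), (99.99998474121094, 57.99999237060547), 0.0) [[335, 215], [237, 215], [236, 271], [336, 270]]
((497.23687744140625, -218.19357299804688), (139.0343017578125, 241.3038330078125), 0.7362399697303772) [[ 426.17514   -98.44487 ]
 [ 429.2758   -339.7288  ]
 [ 568.2986   -337.94226 ]
 [ 565.198     -96.658356]]
```

View pics/topc.png

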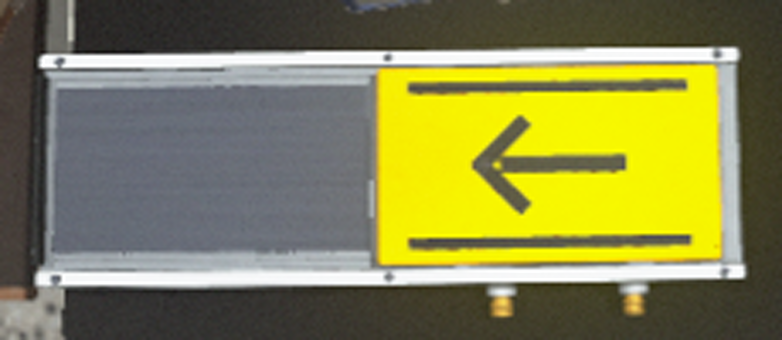

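The crop shows the white rails, rear from (40,55) to (738,48) and front from (37,285) to (745,277), with the lid's right edge at column ~721. The lid is nearly shut.

Run:
```python
from h import *
m=bot.camera_model("top")
c=np.array([[40,55],[738,48],[745,277],[37,285]])/3.4+np.array([125,195])-0.35
P=unproj(m,c,.094); print(P.round(4))
print('center',P.mean(0))
for a,b in((1,0),(2,3)): d=P[a]-P[b]; print('len',np.hypot(*d[:2]), 'yaw',np.arctan2(d[0],-d[1]))
print('w',np.hypot(*(P[0]-P[3])[:2]),np.hypot(*(P[1]-P[2])[:2]))
# screws on rails
s=np.array([[60,62],[387,57],[717,53],[725,271],[388,276],[55,279]])/3.4+np.array([125,195])-.35
print(unproj(m,s,.094).round(4))
l=np.array([[721,66],[721,260],[377,69],[377,263]])/3.4+np.array([125,195])-.35
print('lid',unproj(m,l,.108).round(4))
```

```text
[[ 0.5744  0.1519  0.094 ]
 [ 0.5818 -0.3563  0.094 ]
 [ 0.4166 -0.3591  0.094 ]
 [ 0.4088  0.1479  0.094 ]]
center [ 0.4954056 -0.1038896  0.094    ]
len 0.5083218623405655 yaw 0.014573556368460453
len 0.5070922609094998 yaw 0.015268125240655458
w 0.1656503649225666 0.16529090786776643
[[ 0.5694  0.1369  0.094 ]
 [ 0.5742 -0.1014  0.094 ]
 [ 0.5781 -0.3408  0.094 ]
 [ 0.4209 -0.3447  0.094 ]
 [ 0.4175 -0.104   0.094 ]
 [ 0.4133  0.1349  0.094 ]]
lid [[ 0.5671 -0.3413  0.108 ]
 [ 0.4293 -0.3396  0.108 ]
 [ 0.564  -0.0955  0.108 ]
 [ 0.4273 -0.0973  0.108 ]]
```

```bash
python3 -m crank '{"travel":[[2,1.5,0],[5.5,4.3,-0.5],[9.5,7.4,-1.5],[13.5,10.5,-2.5],[17.5,13.6,-3.5],[21,16.3,-4.5],[23.4,18.2,-5],[24.4,19,-5.3]],"rot":[[0,0,8.3],[0,0,16.6],[0,0,25],[0,0,33.4],[0,0,41.8],[0,0,50.2],[0,0,58.6],[0,0,66.8]]}' -1 40
python3 -m crank '{"travel":[[0,0,0],[0,0,0],[0,0,0]],"rot":[[0,0,0],[0,0,0],[0,0,0]]}'
python3 - <<'E'
from h import *
s=bot.observe(); print({k:np.round(s[k],4) for k in s})
for n in("side","wrist","top"): save(f'pics/{n}1.png',bot.grab_frame(n))
E
```

```text
clock: 1.1
position: [0.5014, -0.3776, 0.2503]
tool_rot: [3.141, -0.002, 1.596]
force: [-0.2, -0.3, 1.0]
grip_width: -0.0002
clock: 1.4
position: [0.4977, -0.3819, 0.2511]
tool_rot: [-3.141, 0.001, 1.581]
force: [0.6, 0.1, -0.9]
grip_width: -0.0
{'clock': np.float64(1.4), 'qpos': array([ 0.7933,  0.6004, -0.3496,  1.631 ,  0.2407,  0.9528,  0.3698]), 'qd': array([ 0.002 , -0.0016, -0.004 , -0.0008,  0.0004,  0.0008,  0.0099]), 'joint_efforts': array([-9.62100e-01, -9.60627e+01, -5.99100e+00, -3.43329e+01,
       -1.19000e-02, -1.13000e-02, -7.70000e-03]), 'position': array([ 0.4977, -0.3819,  0.2511]), 'tool_rot': array([-3.1412e+00,  7.0000e-04,  1.5808e+00]), 'force': array([ 0.6008,  0.1433, -0.884 ]), 'moment': array([ 0.0198, -0.0438, -0.0119]), 'grip_width': np.float64(-0.0)}
```

Run:
```python
import cv2,numpy as np
a=cv2.imread('pics/side1.png')[100:360,130:400]; b=cv2.imread('pics/wrist1.png')
a=cv2.resize(a,(400,385)); b=cv2.resize(b,(400,300)); 
o=np.zeros((385,800,3),'uint8'); o[:,:400]=a;o[:300,400:]=b
cv2.imwrite('pics/c1.png',o)
```

```text
(no output)
```

View pics/c1.png

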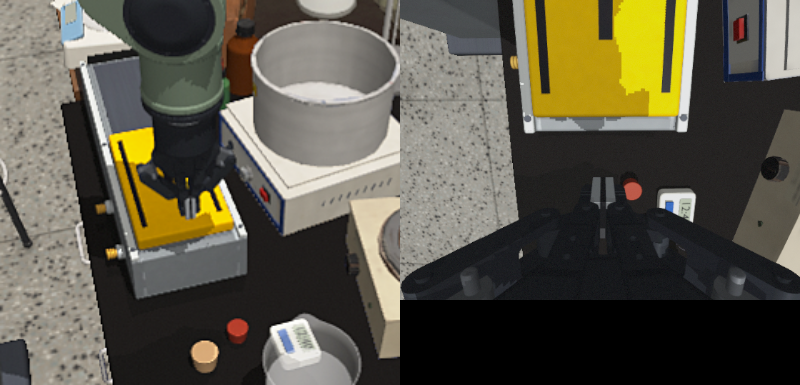

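Side crop: the shut fingers hang just right of the lid's end, clear of the stoppers. Wrist crop: the lid's right end face is parallel to the box end and the fingertips are centred. Before going down I'll check the fingertip height.

Run:
```python
from h import *
for n in("side","wrist"):
    f=cv2.imread(f'pics/{n}1.png')[:,:,::-1].copy()
    m=bot.camera_model(n)
    P=bot.observe()['position'];
    for dz,c in((.06,(0,255,0)),(.073,(255,0,0)),(.086,(0,0,255))):
        p=proj(m,[P-[0,0,dz]])[0]; print(n,dz,p); cv2.circle(f,tuple(int(round(x*1)) for x in p),1,c,-1)
    p=proj(m,[P-[0,0,.073]])[0].astype(int)
    save(f'pics/{n}1z.png',f,(p[0]-60,p[1]-60,p[0]+60,p[1]+60),4)
```

```text
side 0.06 [257.62482154 239.28591625]
side 0.073 [257.9036527  244.06611741]
side 0.086 [258.17804806 248.76795319]
wrist 0.06 [287.20976717 275.68836258]
wrist 0.073 [286.92976168 263.33682616]
wrist 0.086 [286.69064302 252.79622854]
```

View pics/side1z.png

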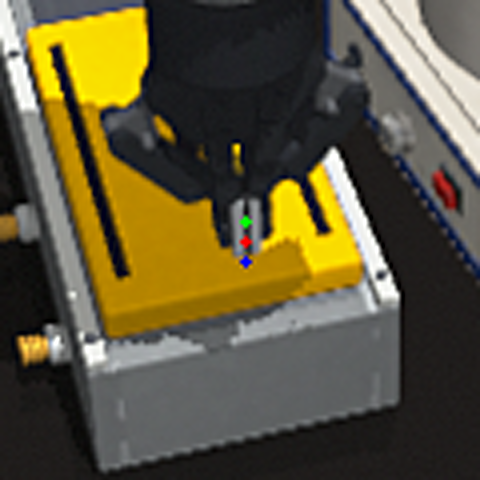

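View pics/wrist1z.png

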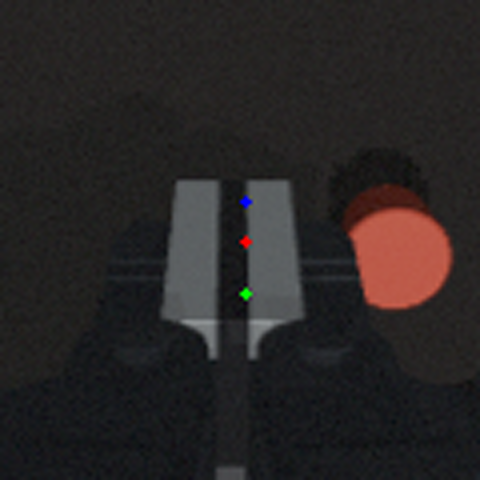

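Run:
```python
from h import *
P=bot.observe()['position']
for n in("side","wrist"):
    m=bot.camera_model(n); print(n,'cam', (-np.array(m['R']).T@m['t']).round(3))
    c=proj(m,[P-[0,0,.073]])[0].astype(int)-60
    for dy in(-.011,.011):
      for dz in(.068,.073,.078,.083): print(dy,dz,((proj(m,[P+[0,dy,-dz]])[0]-c)*4).round())
```

```text
side cam [ 0.358 -1.103  0.91 ]
-0.011 0.068 [248. 248.]
-0.011 0.073 [249. 256.]
-0.011 0.078 [249. 263.]
-0.011 0.083 [250. 270.]
0.011 0.068 [238. 218.]
0.011 0.073 [238. 225.]
0.011 0.078 [239. 232.]
0.011 0.083 [239. 239.]
wrist cam [ 0.496 -0.313  0.322]
-0.011 0.068 [243. 341.]
-0.011 0.073 [242. 321.]
-0.011 0.078 [242. 302.]
-0.011 0.083 [242. 284.]
0.011 0.068 [245. 174.]
0.011 0.073 [245. 159.]
0.011 0.078 [245. 144.]
0.011 0.083 [244. 130.]
```

```bash
python3 -m crank '{"travel":[[0,0,-2],[0,0,-5],[0,0,-7.5],[0,0,-8.4],[0,0.5,-8.4],[0,1.5,-8.4],[0,2.5,-8.4],[-0.1,3.5,-8.4]],"rot":[[0,0,0],[0,0,0],[0,0,0],[0,0,0],[0,0,0],[0,0,0],[0,0,0],[0,0,0]]}'
python3 - <<'E'
from h import *
for n in("side","wrist"): save(f'pics/{n}2.png',bot.grab_frame(n),(150,100,330,320) if n=="side" else None,2.5 if n=="side" else 1)
E
```

```text
clock: 2.35
position: [0.4983, -0.3449, 0.1681]
tool_rot: [3.14, 0.001, 1.586]
force: [2.0, -1.9, 0.6]
grip_width: -0.0004
```

View pics/side2.png

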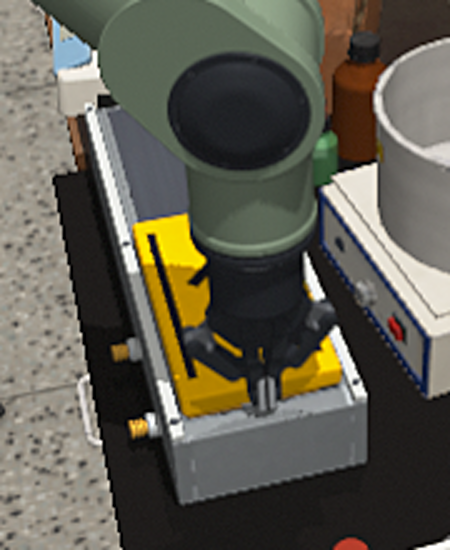

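View pics/wrist2.png

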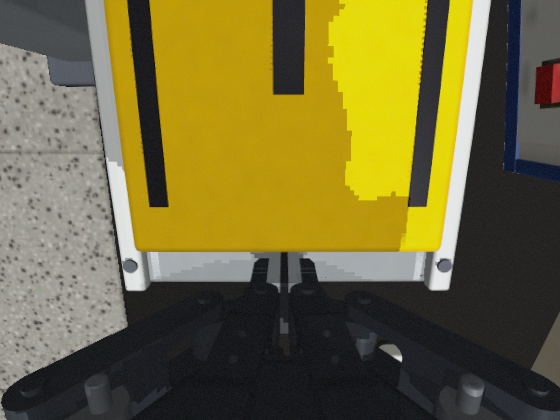

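The fingertips are at the lid's end face, level with it and centred (wrist view columns ~265–305; lid centre ~288). Next is the push left.

```bash
python3 -m crank '{"travel":[[0,0.8,0],[0,2.2,0],[0,4,0],[-0.1,6,0],[-0.1,8,0],[-0.1,10,0],[-0.2,12,0],[-0.2,14,0]],"rot":[[0,0,0],[0,0,0],[0,0,0],[0,0,0],[0,0,0],[0,0,0],[0,0,0],[0,0,0]]}'
python3 -m crank '{"travel":[[0,1.5,0],[0,3,0],[-0.1,4.3,0],[-0.1,5.5,0],[-0.1,6.5,0],[-0.1,7.3,0]],"rot":[[0,0,0],[0,0,0],[0,0,0],[0,0,0],[0,0,0],[0,0,0]]}'
```

```text
clock: 3.25
position: [0.4953, -0.2046, 0.167]
tool_rot: [-3.141, 0.0, 1.585]
force: [-0.2, -2.8, 0.7]
grip_width: 0.0
clock: 3.85
position: [0.4946, -0.132, 0.1669]
tool_rot: [-3.141, 0.0, 1.586]
force: [-1.4, -1.5, 0.2]
grip_width: 0.0001
```

Now slow steps up to the stop.

```bash
python3 -m crank '{"travel":[[0,0.4,0],[0,0.8,0],[0,1.2,0],[0,1.5,0],[0,1.7,0],[0,1.9,0],[0,1.9,0]],"rot":[[0,0,0],[0,0,0],[0,0,0],[0,0,0],[0,0,0],[0,0,0],[0,0,0]]}'
python3 -m crank '{"travel":[[0,0.1,0],[0,0.2,0],[0,0.3,0],[0,0.3,0]],"rot":[[0,0,0],[0,0,0],[0,0,0],[0,0,0]]}'
```

```text
clock: 4.55
position: [0.4948, -0.1135, 0.1669]
tool_rot: [3.141, -0.0, 1.586]
force: [-0.2, -0.3, 0.2]
grip_width: -0.0002
clock: 4.95
position: [0.4948, -0.1106, 0.1669]
tool_rot: [3.141, -0.0, 1.586]
force: [0.4, -0.6, -1.1]
grip_width: 0.0001
```

```bash
python3 -m crank '{"travel":[[0,0.2,0],[0,0.4,0],[0,0.5,0],[0,0.5,0]],"rot":[[0,0,0],[0,0,0],[0,0,0],[0,0,0]]}'
python3 - <<'E'
from h import *
for n in("wrist","top"): save(f'pics/{n}3.png',bot.grab_frame(n),(125,185,355,305) if n=="top" else None,3.4 if n=="top" else 1)
E
```

```text
clock: 5.35
position: [0.4947, -0.1093, 0.167]
tool_rot: [3.141, 0.004, 1.582]
force: [2.5, -26.4, -3.6]
grip_width: -0.0002
```

View pics/top3.png

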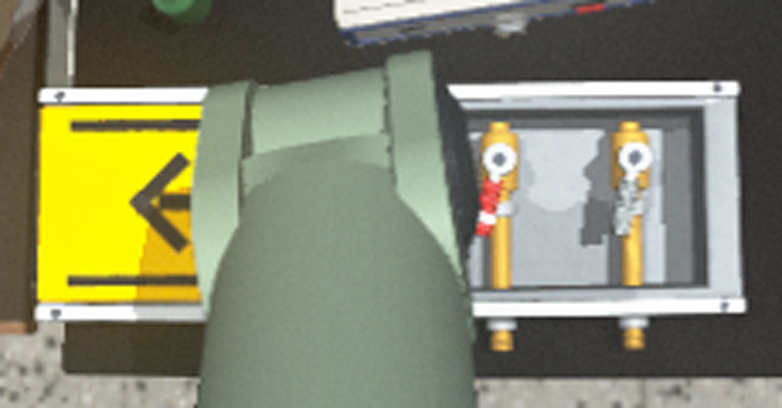

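View pics/wrist3.png

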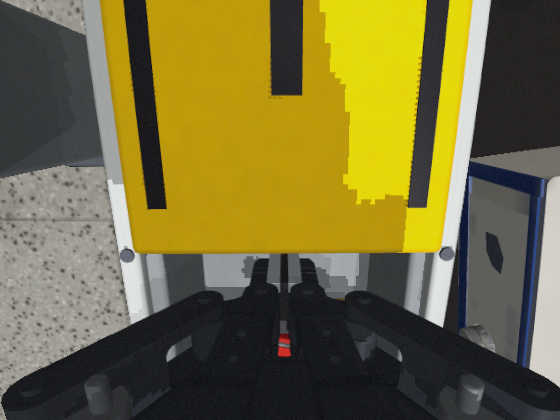

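The lid is at its stop: force rose to 26 N, and its left edge is at the box's left end. The red lever is the left valve (hub at crop (499,158), tip about (485,235)); the grey one is on the right (hub (633,157)). Both lean slightly left. I'll back off, rise and measure.

```bash
python3 -m crank '{"travel":[[0,-0.6,0],[0,-1.3,0.2],[0,-2.5,2],[-0.2,-5,5],[-0.4,-8.5,7.4],[-0.6,-12,7.4],[-0.7,-14.5,7.4],[-0.7,-15.5,7.4]],"rot":[[0,0,0],[0,0,0],[0,0,0],[0,0,0],[0,0,0],[0,0,0],[0,0,0],[0,0,0]]}'
python3 -m crank '{"travel":[[0,0,0],[0,0,0],[0,0,0]],"rot":[[0,0,0],[0,0,0],[0,0,0]]}'
python3 - <<'E'
from h import *
s=bot.observe();np.save('s4.npy',s['position'])
m=bot.camera_model("wrist");np.save('w4.npy',m,allow_pickle=True)
for n in("wrist","top","side"): save(f'pics/{n}4.png',bot.grab_frame(n))
for c in("wrist","top","side"):
  for th in("red_tip","grey_tip","valve_red"):
    for d in bot.silhouettes(c,th)[:2]:
        p=d["pixels"].astype('uint8'); cs=max(cv2.findContours(p,0,2)[0],key=cv2.contourArea)
        r=cv2.minAreaRect(cs); print(c,th,d["conf"],d["box"],r)
E
```

```text
clock: 6.25
position: [0.4871, -0.2632, 0.241]
tool_rot: [3.142, 0.0, 1.583]
force: [-0.5, 0.3, -0.7]
grip_width: 0.0003
clock: 6.55
position: [0.4881, -0.2592, 0.2409]
tool_rot: [-3.142, -0.001, 1.587]
force: [0.7, 0.1, 0.1]
grip_width: 0.0002
wrist red_tip 0.79 [308.6, 104.3, 89.5, 47.1] ((308.1789245605469, 105.28852844238281), (97.56904602050781, 33.26332473754883), 10.17551040649414)
wrist grey_tip 0.57 [307.6, 235.7, 83.0, 42.2] ((306.9489440917969, 230.48486328125), (88.1029052734375, 34.69429016113281), 16.50436019897461)
wrist valve_red 0.58 [265.1, 107.6, 202.9, 51.2] ((293.9543762207031, 106.44534301757812), (151.1993865966797, 44.04713821411133), 5.136378288269043)
top red_tip 0.69 [269.7, 241.1, 10.8, 28.1] ((270.74951171875, 240.17039489746094), (8.467094421386719, 26.707378387451172), 7.765166282653809)
top red_tip 0.31 [186.6, 244.4, 101.1, 59.9] ((186.5, 244.0), (58.0, 101.0), 90.0)
top grey_tip 0.5 [176.8, 184.0, 17.2, 17.0] ((177.5, 183.0), (16.0, 17.0), 90.0)
top valve_red 0.91 [274.2, 254.4, 12.7, 65.5] ((270.5011901855469, 244.81719970703125), (12.21125602722168, 48.017967224121094), 4.184916019439697)
side red_tip 0.77 [241.7, 218.0, 32.3, 9.8] ((242.0, 218.0), (30.0, 12.0), 0.0)
side grey_tip 0.64 [253.5, 246.3, 31.2, 13.4] ((253.0, 247.0), (12.0, 30.0), 90.0)
side valve_red 0.57 [230.3, 226.6, 68.4, 31.3] ((240.39027404785156, 225.01219177246094), (23.521915435791016, 48.92116928100586), 83.6598129272461)
side valve_red 0.23 [238.3, 218.4, 111.2, 164.8] ((240.66256713867188, 210.8919219970703), (169.2754669189453, 83.33482360839844), 75.60639953613281)
```

View pics/wrist4.png

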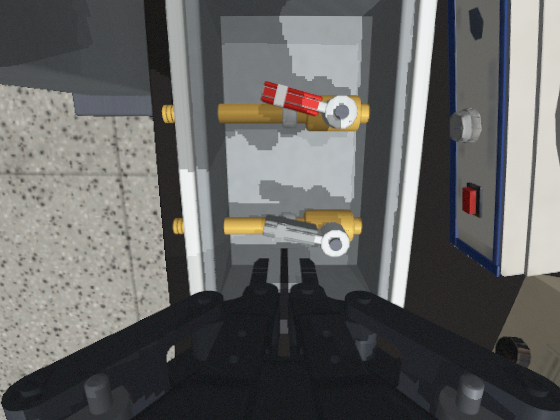

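View pics/top4.png

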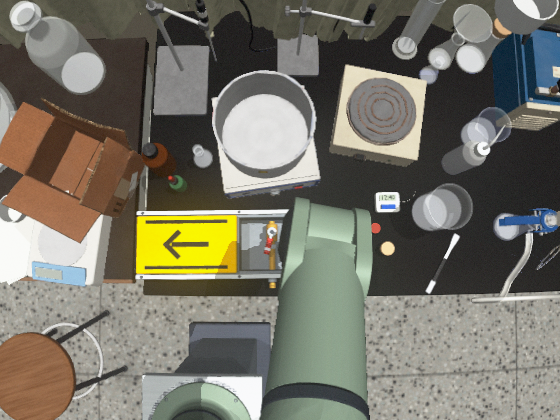

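Wrist view: red hub at (342,112) with its tip at about (264,92), grey hub at (334,241) with its tip at about (265,229). The lid is parked at far left. I'll convert those to world positions.

Run:
```python
from h import *
m=np.load('w4.npy',allow_pickle=True).item()
P=unproj(m,[[342,112],[264,92],[334,241],[265,229]],.077); print(P.round(4))
yaw=.015
for a,b in((0,1),(2,3)):
    d=P[b]-P[a]; print(np.hypot(*d[:2]), 'theta',np.arctan2(d[1],-d[0])+yaw)
f=cv2.imread('pics/top0.png')
t=bot.camera_model("top"); print('top hubs',unproj(t,np.array([[499,158],[633,157],[485,235],[623,233]])/3.4+[125,185]-np.array([.35,.35]),.077).round(4))
c=np.array([.4955,-.104]);R=np.array([[np.cos(yaw),-np.sin(yaw)],[np.sin(yaw),np.cos(yaw)]])
print('nominal axes',c+R@[.03,-.08],c+R@[.03,-.18])
```

```text
[[ 0.5267 -0.1842  0.077 ]
 [ 0.4712 -0.1717  0.077 ]
 [ 0.5267 -0.2823  0.077 ]
 [ 0.472  -0.2731  0.077 ]]
0.0569035785987923 theta 0.23724679001467885
0.05549179744275191 theta 0.18192650250307918
top hubs [[ 0.5271 -0.1825  0.077 ]
 [ 0.528  -0.2808  0.077 ]
 [ 0.4709 -0.1725  0.077 ]
 [ 0.4725 -0.2731  0.077 ]]
nominal axes [ 0.52669658 -0.18354102] [ 0.52819652 -0.28352977]
```

Run:
```python
import numpy as np
yaw=.015;ax=np.array([.5268,-.1836]);R=np.array([[np.cos(yaw),-np.sin(yaw)],[np.sin(yaw),np.cos(yaw)]])
c=np.array([.488,-.2600])
def w(th,r,d): 
    u=np.array([-np.cos(th),np.sin(th)]);n=np.array([-np.sin(th),-np.cos(th)])
    return ax+R@(r*u+(18+d*1000)/1000*n)
p=w(.24,.040,.028); print('insert',p,((p-c)*100).round(2))
p0=p
for deg,d in((13.7,.01),(13.7,0.002),(20,0),(27,0),(34,0),(41,0),(48,0),(55,0),(62,0),(69,0),(76,0),(83,0),(90,0),(90,-.003)):
    r=.040-.004*(deg-13.7)/76.3
    p=w(np.radians(deg),r,d); print(deg,d,((p-p0)*100).round(2))
```

```text
insert [ 0.47754534 -0.21951627] [-1.05  4.05]
13.7 0.01 [0.4  1.75]
13.7 0.002 [0.58 2.53]
20 0 [0.59 3.19]
27 0 [0.6  3.71]
34 0 [0.68 4.21]
41 0 [0.82 4.7 ]
48 0 [1.01 5.17]
55 0 [1.25 5.6 ]
62 0 [1.54 6.  ]
69 0 [1.87 6.36]
76 0 [2.24 6.68]
83 0 [2.65 6.95]
90 0 [3.07 7.16]
90 -0.003 [3.37 7.17]
```

```bash
python3 -m crank '{"travel":[[-0.4,1.5,0],[-0.8,3,0],[-1.0,4,0],[-1.0,4,-2],[-1.0,4,-4.5],[-1.0,4,-6],[-1.0,4,-7],[-1.0,4,-7]],"rot":[[0,0,-5],[0,0,-10],[0,0,-14],[0,0,-14],[0,0,-14],[0,0,-14],[0,0,-14],[0,0,-14]]}'
python3 - <<'E'
from h import *
for n in("wrist","side"): save(f'pics/{n}5.png',bot.grab_frame(n),(150,100,330,320) if n=="side" else None,2.5 if n=="side" else 1)
E
```

```text
clock: 7.95
position: [0.4774, -0.2206, 0.17]
tool_rot: [-3.14, -0.0, 1.341]
force: [-0.3, -0.5, 1.5]
grip_width: -0.0001
```

View pics/side5.png

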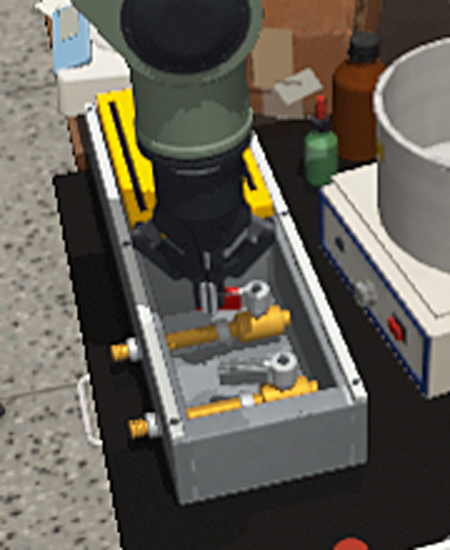

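View pics/wrist5.png

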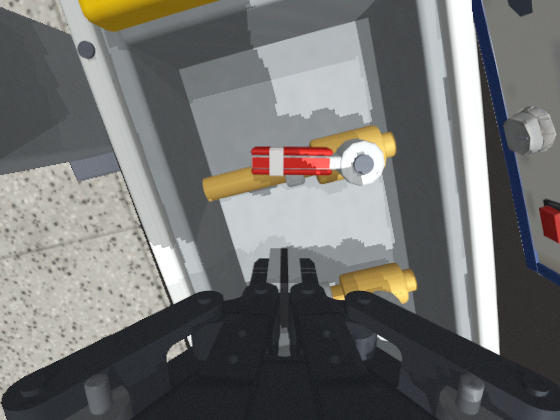

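The fingers stand parallel to the red lever, in free space between the two valves. In the wrist view the tips are at columns 255–315 and the lever spans 252–385. Now I'll lower them and approach the flank.

```bash
python3 -m crank '{"travel":[[0,0,-1.5],[0,0,-3],[0,0,-3.7],[0,0,-3.7],[0.2,0.9,-3.7],[0.4,1.7,-3.7],[0.5,2.2,-3.7],[0.6,2.5,-3.7]],"rot":[[0,0,0],[0,0,0],[0,0,0],[0,0,0],[0,0,0],[0,0,0],[0,0,0],[0,0,0]]}'
python3 -m crank '{"travel":[[0,0.6,0],[0,1.1,0],[0.1,1.6,0],[0.2,2.1,0],[0.4,2.6,0],[0.6,3.0,0]],"rot":[[0,0,-6],[0,0,-13],[0,0,-20],[0,0,-27],[0,0,-34],[0,0,-41]]}'
python3 - <<'E'
from h import *
for n in("wrist","side"): save(f'pics/{n}6.png',bot.grab_frame(n),(150,100,330,320) if n=="side" else None,2.5 if n=="side" else 1)
E
```

```text
clock: 8.85
position: [0.4841, -0.1949, 0.1343]
tool_rot: [3.141, -0.0, 1.342]
force: [-0.4, 0.1, 0.3]
grip_width: -0.0001
clock: 9.45
position: [0.4894, -0.1654, 0.1339]
tool_rot: [-3.141, 0.001, 0.621]
force: [-3.0, 0.7, -0.4]
grip_width: -0.0001
```

View pics/side6.png

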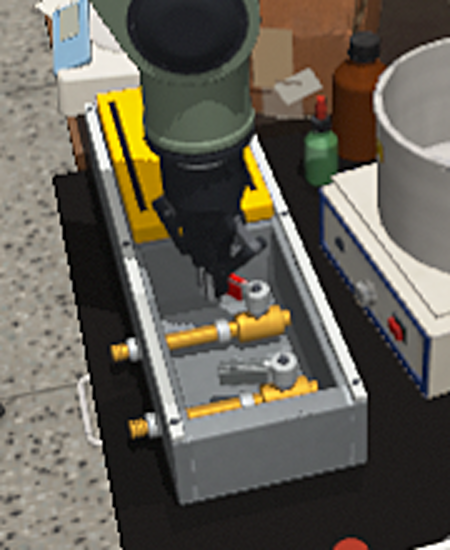

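View pics/wrist6.png

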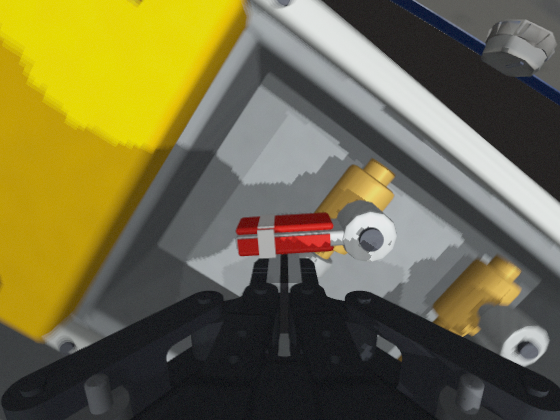

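Run:
```python
from h import *
m=bot.camera_model("side");P=np.array([.4977,-.3819,.2511]);c=np.array([257,244])-60
for dx in(-.06,.06):
  for dz in(-.04,-.02,0,.02): print(dx,dz,((proj(m,[P+[dx,0,dz]])[0]-c)*4).round())
```

```text
-0.06 -0.04 [116. 216.]
-0.06 -0.02 [113. 185.]
-0.06 0 [109. 154.]
-0.06 0.02 [105. 121.]
0.06 -0.04 [362. 168.]
0.06 -0.02 [361. 137.]
0.06 0 [361. 106.]
0.06 0.02 [361.  73.]
```

The lever is following at about 55°, and the knuckles clear the lid top by more than 15 mm. I'll carry on along the arc.

```bash
python3 -m crank '{"travel":[[0.3,0.4,0],[0.6,0.8,0],[1.0,1.1,0],[1.4,1.35,0],[1.8,1.55,0],[1.8,1.55,0]],"rot":[[0,0,-7],[0,0,-14],[0,0,-21],[0,0,-28],[0,0,-34],[0,0,-34]]}'
python3 - <<'E'
from h import *
save('pics/wrist7.png',bot.grab_frame("wrist"))
E
```

```text
clock: 10.15
position: [0.508, -0.1499, 0.1339]
tool_rot: [3.141, -0.0, 0.035]
force: [-0.2, -0.5, 0.1]
grip_width: -0.0
```

View pics/wrist7.png

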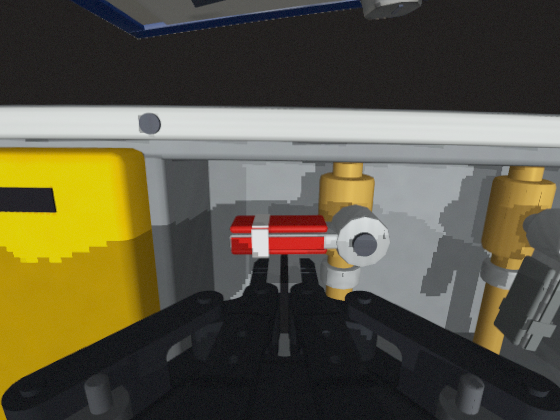

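The lever is now across its pipe, parallel to the rail. I'll press gently in +x to make sure it reaches the stop.

```bash
python3 -m crank '{"travel":[[0.1,0,0],[0.2,0,0],[0.3,0,0],[0.4,0,0],[0.4,0,0]],"rot":[[0,0,0],[0,0,0],[0,0,0],[0,0,0],[0,0,0]]}'
```

```text
clock: 10.7
position: [0.5096, -0.1504, 0.1336]
tool_rot: [-3.141, 0.005, 0.034]
force: [-14.7, 1.9, 8.8]
grip_width: -0.0
```

The force rose to 15 N against about 2 N of friction, so the lever is at its stop. I'll back off along −x, rise clear and check.

```bash
python3 -m crank '{"travel":[[-0.6,0,0],[-1.4,0,0],[-1.6,0,1.5],[-1.6,0,5],[-1.6,-2,9],[-1.6,-5,13],[-1.6,-8,15],[-1.6,-8,15]],"rot":[[0,0,0],[0,0,0],[0,0,0],[0,0,0],[0,0,0],[0,0,0],[0,0,0],[0,0,0]]}'
python3 -m crank '{"travel":[[-3,-4,0],[-7,-8.5,0],[-10,-13,0],[-12,-17,0],[-13,-19.5,0],[-13,-20,0],[-13,-20,0]],"rot":[[0,0,0],[0,0,0],[0,0,0],[0,0,0],[0,0,0],[0,0,0],[0,0,0]]}'
python3 - <<'E'
from h import *
for n in("side","top"):
    f=bot.grab_frame(n); save(f'pics/{n}8f.png',f)
    save(f'pics/{n}8.png',f,(150,100,330,320) if n=="side" else (125,185,355,305),2.5 if n=="side" else 3.4)
E
```

```text
clock: 11.5
position: [0.4958, -0.2345, 0.2882]
tool_rot: [3.138, -0.006, 0.028]
force: [-1.0, 1.0, -0.5]
grip_width: -0.0001
clock: 12.2
position: [0.3653, -0.4306, 0.2842]
tool_rot: [3.142, -0.0, 0.031]
force: [0.8, 1.0, -0.3]
grip_width: -0.0001
```

View pics/side8f.png

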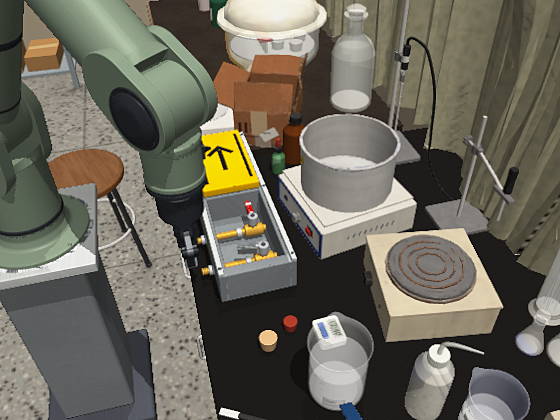

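View pics/top8.png

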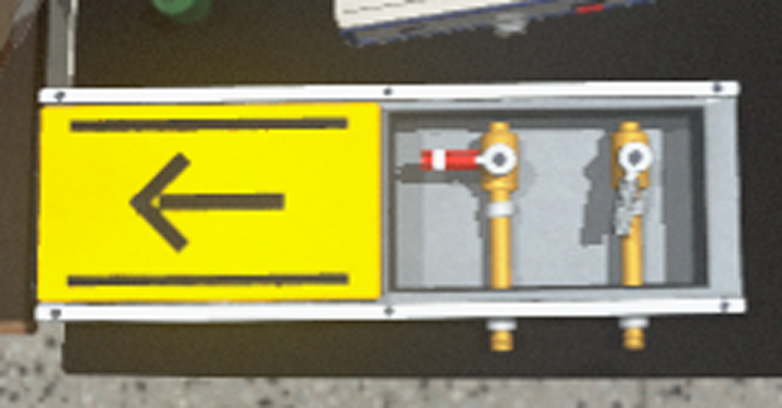

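View pics/top8f.png

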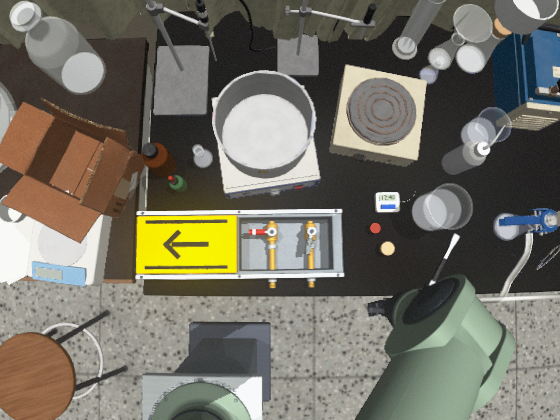

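The top view shows the lid at the left end (right edge at crop column 380), the red lever across its pipe from (499,158) to (421,160), and the grey lever unmoved. The bystanders are where they were and the robot touches nothing.

```bash
python3 -c "
from workcell import bot
print(bot.job_done())"
```

```text
the job is handed in; nothing more can be done
None
```

I slid the lid fully left and shut the red lever, then handed the job in at about 12.3 s of the 43 s allowed.

- **Lid:** I pushed its right end face left with the shut fingertips until it met the stop. The force rose to 26 N, and the top picture shows about 243 mm of travel with the well uncovered.
- **Red lever:** I pushed it clockwise on its right flank, with the gripper shut throughout. At the end the force rose to 15 N, against about 2 N of friction, so it was on its stop. The last pictures show it square across its pipe.
- **Grey lever and bystanders:** In the before and after pictures the grey lever still looks open as it was, and the stoppers, timer and bottles look to be in the same places. I judged this by eye and did not measure it.
- **End state:** The arm was well clear of everything at hand-in.

One detector result was wrong: in the top view with the arm over the box, it reported the grey lever behind the box, away from the valves. I did not use it. The lever positions came from the wrist picture and agreed with the box geometry and the top view to about 3 mm. None of my other checks failed or disagreed.

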